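# Take the depth of a hand-drilled blind hole with a rod depth gauge

### The job

Take the depth of the hole in the wooden lamp base that is held in the vice: stand the depth gauge with its foot flat on the wood over the pocket, feel with the rod for the smaller blind hole drilled in the pocket's floor, and press the rod gently down until it rests on the very bottom of that hole, holding the light pressure for about a second. Then let go and leave the gauge standing there, foot flat and rod on the bottom, so that its travel can be read; never press hard, and leave the other things on the bench alone.

Things in the scene. Friction and masses are not known exactly. Their poses are not given: they have to be found in the camera images.
- lamp_base: Pale wooden lamp-base block, 90 (x) x 120 (y) x 70 mm, held in a blue drill-press vice bolted to the bench (it cannot move). Origin on the bench under the block's centre; z up. Its flat upper face is 92 mm above the bench; the vice jaws end 24 mm below it, the vice's screw points to -x and ends 145 mm from the origin.
- pocket_mouth (a point): Centre of the mouth (92 mm above the bench) of a round pocket, 26 mm wide, 8 mm deep, in the block's face. In its flat floor is a hand-drilled 12 mm blind hole: axis up to 3.5 mm off the pocket's centre along the block's x and y, flat bottom 24 to 44 mm below the face, both different each time and in no reading: to be seen or felt.
- foot (a point): Loose steel depth gauge standing upright on the bench: centre of the underside of its foot (flat bar 36 (x) x 110 (y) x 12 mm; z up). On the foot stands a hub, 22 mm across, up to 30 mm above the underside. The rod slides through both, upright in their middle. Foot and hub weigh about 0.42 kg, rod and grip 0.09 kg.
- grip (a point): Centre of the red square grip head (24 x 24 x 26 mm, sides parallel to the foot's) on top of the rod, 93 mm above the rod's tip; with the rod fully up, 93 mm above the foot's underside. The gauge can be lifted and carried by it, hanging upright, the rod then being fully up against its stop.
- rod_tip (a point): Centre of the flat lower end of the rod (8 mm diameter); level with the foot's underside when the rod is fully up. Raising the grip a little with the foot standing raises the rod alone: the foot's weight is more than the rod's drag.
- rod (a joint): Travel of the rod, m: 0 fully up (as at the start), growing as it is pushed down out of the foot, at most 0.048. It stays where it is left; its drag is about 2 N either way. Over the pocket, a travel of 8 mm means that the tip stands on the pocket's floor beside the hole; 24 to 44 mm that it is on the bottom of the hole.
- kit_box: Bystander, to be left alone: open cardboard kit box, 100 x 100 x 70 mm, its ajar lid rising to about 105 mm. Origin at the centre of its underside.
- battery_carton: Bystander, to be left alone: yellow carton, 60 x 90 x 85 mm. Origin at the centre of its underside.
- screwdriver: Bystander, to be left alone: screwdriver with orange handle, 170 mm long, lying along x. Origin at the centre of its underside.
Not all that is in view belongs to the job. What is shaped like the part that bears foot but black or orange is not meant.

How it is judged (in metres and radians):
On the way, in this order (a step that is already met when the one before it is completed fails the run):
1. the gauge's foot stands flat on the wood over the pocket (angle between gauge's own z axis and vertical below 0.03 rad and z of foot in the frame of lamp_base between 0.0905 and 0.0935 m and horizontal distance between foot and pocket_mouth below 0.012 m), for 0.2 s.
2. with the foot flat, the rod is pressed on the bottom of the drilled hole with more than 2 N for 0.4 s (all of step 1 and z of rod_tip in the frame of bore_floor below 0.0015 m and contact force between gauge and bore_floor above 2 N), for 0.4 s.
At the end, for the whole second after the job is handed in: The gauge stands by itself at rest, its foot flat on the wood (tilt under 0.03 rad, within 1.5 mm of the face) with the rod within 12 mm of the pocket's centre, and the rod's tip is within 1.5 mm of the bottom of the drilled hole (all of step 1 and z of rod_tip in the frame of bore_floor below 0.0015 m and linear speed of gauge below 0.01 m/s); the robot touches nothing.
It fails at once if the gauge (foot or rod) presses on the lamp base or in its hole with more than 30 N (contact force between gauge and lamp_base above 30 N or contact force between gauge and bore above 30 N or contact force between gauge and bore_floor above 30 N).
It fails at once if a bystander (kit box, battery carton, screwdriver) is moved by more than 10 mm (distance of any of kit_box, battery_carton, screwdriver from where it was at the start of the episode above 0.01 m).
It also fails if it takes over 64 s, if anything falls off the work surface, if the arm or the gripper's body presses on something with over 40 N, if the wrist force passes 120 N, or if a joint passes its speed limit or range.

### The arm

A 7-joint arm with a two-finger parallel gripper is mounted at the origin on the work surface. World frame = base frame: x ahead of the robot, y to its left, z up, the work surface at z = 0. Lengths are in m, angles in degrees, forces in N, time in s.
With the tool pointing down it reaches from about 0.35 to 0.775 m from the base axis. Payload 3.1 kg.
Tool frame: the origin (TCP) lies midway between the tips of the shut fingers; the grasp point (between the pads) lies 19 mm behind it; z points along the fingers, x is the direction in which the jaws open and shut, and the axes are right-handed (so a half turn about z gives the same grasp; the last joint's range is limited). The gripper opens to 85 mm and grips with 20 to 120 N. Pads are 22 mm wide; open, the fingers measure 114 mm over their backs; the gripper's body (76 mm by 85 mm) begins 54 mm behind the grasp point. The pads swing forward as they close: fully open they stand 13 mm farther back than shut.
Start: joints at [66.366, 17.813, 0.802, 86.603, -0.252, 75.585, -1.558], TCP at [0.199, -0.513, 0.231] pointing down, gripper open.
Joint ranges: [-154.91, 154.91], [-16.99, 109.72], [-72.82, 74.43], [7.12, 147.25], [-82.49, 262.49], [11.32, 116.49], [-174.64, 174.64]. Speed limits (degrees/s): [159.86, 159.86, 180, 180, 180, 180, 180].

### API

Orientations are given as [roll, pitch, yaw] about the fixed x, y, z axes, in that order (R = Rz(yaw) Ry(pitch) Rx(roll)).
In Python, from plant import manip, viewer gives the robot as it stands. The module is installed in compiled form; this text tells all that it offers.
- The arm moves only by the shell command python3 -m jog 'ROWS' [OPENING] [FORCE]. ROWS is JSON, a list that holds one entry, the list of rows, each a list of 4 numbers: the shift along the tool's x, y, z in cm, then the turn about the tool's z in degrees. In form: [[[tx, ty, tz, spin], ...]]. A call has 1 to 8 rows; each row is the pose to reach, as a shift and turn from the pose commanded when the call began, along the tool's axes at that moment; what a row does not reach only later rows make up. A row lasts 1/10 s, in which the tool goes at most 50 mm and 8.59 degrees, less where a joint would pass 70% of its speed; a pose out of reach is approached as far as the arm can. A call with a gripper value outside its range is refused whole. OPENING is the finger opening in cm, from 0 to 8.54, set as the call begins (- or left out, the last holds). The fingers move at their own pace and stop on an object; FORCE is the grip in N (left out, the last holds). Time passes only in rows, so rows that repeat a pose let the fingers close. It gives the time, the measured TCP pose, the force and the opening at its end, in the units of the state.
- manip.read_state(): the state, without advancing time (a new reading comes with each control period).
- viewer.read_camera(name): name is "side" or "top" or "wrist"; returns a dict with "pixels" (480x640x3 uint8, red, green, blue), "mtx" (3x3 intrinsics, pixels), "dist" ([k1, k2, p1, p2, k3] as OpenCV has them; the pictures are not rectified), "R" (3x3) and "t" (3): a world point X has camera coordinates R X + t; the wrist camera has in their place "T_tool_cam" (4x4, takes a point from camera to tool coordinates, whose origin is the TCP and whose axes are the tool frame's). Camera axes: x right, y down, z forward; pixel columns grow to the right and rows downward; lengths in m; the calibration is good to about 2 mm. A picture is of the moment at which its call begins: read the wrist's pose just before it. There is no depth.
- manip.hand_in(): hands the job in, once; it reports no verdict.
The state is a dict: "clock": time; "qpos": joint angles; "joint_vel": joint speeds; "effort": joint torques, N m; "ee_pos": TCP position; "tool_rot": TCP orientation; "contact_force": force on the tool from outside, world axes, zero at the start; "ft_torque": the same for the moment, N m; "gripper_width": finger opening in m.
Only numpy, scipy, OpenCV 4.12 (cv2) and the standard library are available. Lean on these libraries where they do the work, as an engineer would, in place of code of your own. Each camera call takes 0.05 s, during which the arm holds its last target.

## Working session

There is one attempt and no reset: what is moved stays moved. The work goes in short steps, Python scripts to look and compute and a shell command to move; the robot and the scene stay as the last step left them, time stands still between calls to the robot, and variables do not carry over. Pictures are saved under pics/ and viewed, and the job is handed in when it is done.

```bash
mkdir -p pics; cat > look.py <<'E'
import cv2,json,sys,numpy as np
from plant import manip,viewer
def snap(name,tag):
    s=manip.read_state(); c=viewer.read_camera(name)
    cv2.imwrite(f'pics/{tag}.png',cv2.cvtColor(c['pixels'],cv2.COLOR_RGB2BGR))
    np.savez(f'pics/{tag}.npz',**{k:v for k,v in c.items()},pos=s['ee_pos'],rot=s['tool_rot'])
    return s,c
E
python3 - <<'E'
from look import *
for n in ['side','top','wrist']:
    s,c=snap(n,n+'0')
print(s); print({k:(v if k!='pixels' else 0) for k,v in c.items()})
E
```

```text
{'clock': 0.1, 'qpos': array([66.36721255, 17.85608223,  0.80179191, 86.68335916, -0.25201571,
       75.58645592, -1.55766987]), 'joint_vel': array([ 0.00209112, -0.02629495, -0.11159911, -0.18154939,  0.00382107,
        0.08919588,  0.01832478]), 'effort': array([ 6.39691298e-04, -3.80854547e+01,  1.46665089e-01, -2.31243467e+01,
        1.24371212e-02,  8.05133488e-03,  7.51882823e-06]), 'ee_pos': array([ 0.19905131, -0.51199656,  0.2303234 ]), 'tool_rot': array([ 1.79994730e+02,  1.24025784e-01, -6.87513247e+01]), 'contact_force': array([ 0.32086412,  0.83095724, -0.31174943]), 'ft_torque': array([-0.00642726, -0.01700518, -0.00726629]), 'gripper_width': 0.08539358597246328}
{'pixels': 0, 'mtx': array([[359.20984135,   0.        , 311.51203569],
       [  0.        , 359.20984135, 241.62420856],
       [  0.        ,   0.        ,   1.        ]]), 'dist': array([0.02102556, 0.        , 0.        , 0.        , 0.        ]), 'T_tool_cam': array([[ 9.99999524e-01, -3.96253393e-05,  9.74683083e-04,
        -8.34393506e-04],
       [-2.34795525e-04,  9.60022303e-01,  2.79923421e-01,
        -7.17991639e-02],
       [-9.46809559e-04, -2.79923517e-01,  9.60021837e-01,
        -1.42633012e-01],
       [ 0.00000000e+00,  0.00000000e+00,  0.00000000e+00,
         1.00000000e+00]])}
```

View pics/top0.png

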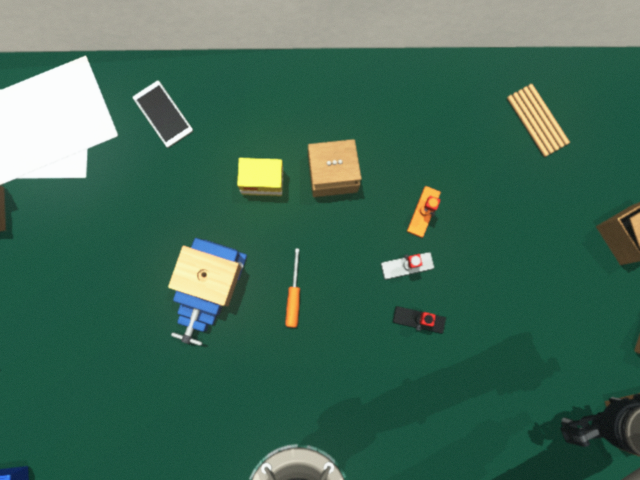

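View pics/side0.png

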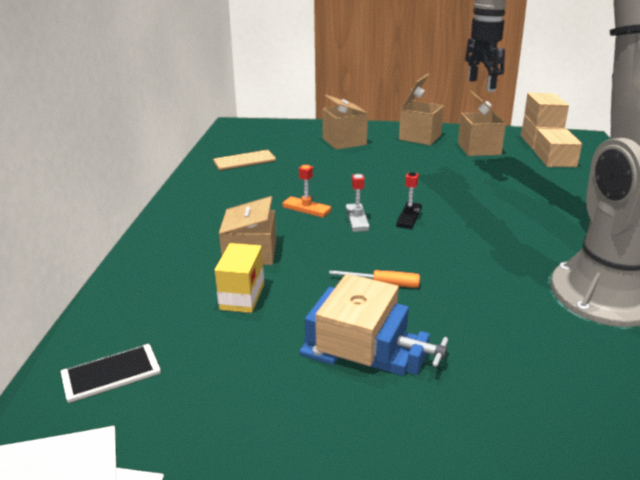

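View pics/wrist0.png

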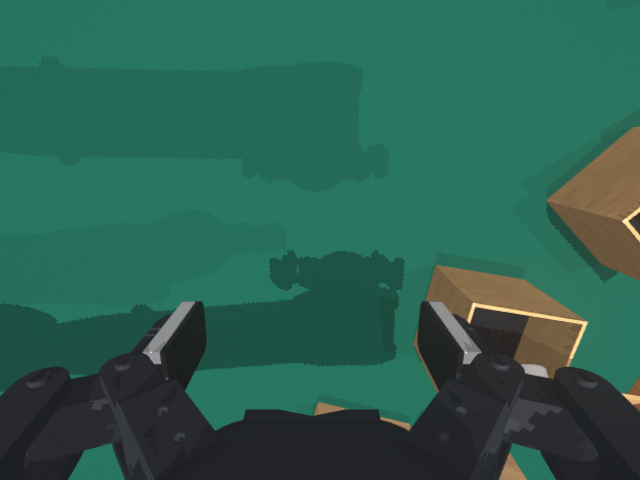

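Three gauge-like things in the top view: orange foot (425,210), bare steel foot (408,266) and black foot (420,320). The steel one fits ("steel", not black or orange). I'll confirm it in a crop and measure.

```bash
cat > geo.py <<'E'
import numpy as np,cv2
from scipy.spatial.transform import Rotation as Ro
def load(tag): return dict(np.load(f'pics/{tag}.npz'))
def pose(c):
    if 'R' in c: return c['R'],c['t']
    Tt=np.eye(4);Tt[:3,:3]=Ro.from_euler('xyz',c['rot'],degrees=True).as_matrix();Tt[:3,3]=c['pos']
    W=np.linalg.inv(Tt@c['T_tool_cam']);return W[:3,:3],W[:3,3]
def ray(c,px):
    R,t=pose(c);u=cv2.undistortPoints(np.array([[px]],float),c['mtx'],c['dist'])[0,0]
    d=R.T@np.array([u[0],u[1],1]);return -R.T@t,d/np.linalg.norm(d)
def onz(c,px,z):
    o,d=ray(c,px);return o+d*(z-o[2])/d[2]
def tri(*cp):
    A=np.zeros((3,3));b=np.zeros(3);L=[ray(*x) for x in cp]
    for o,d in L:
        P=np.eye(3)-np.outer(d,d);A+=P;b+=P@o
    X=np.linalg.solve(A,b);return X,[float(np.linalg.norm(np.cross(d,X-o))) for o,d in L]
def proj(c,X):
    R,t=pose(c);return cv2.projectPoints(np.array([X],float),cv2.Rodrigues(R)[0],t,c['mtx'],c['dist'])[0].ravel()
E
python3 - <<'E'
from geo import *
T=load('top0');S=load('side0')
def blobs(c,lo,hi,amin,box=None):
    h=cv2.cvtColor(c['pixels'],cv2.COLOR_RGB2HSV);m=cv2.inRange(h,lo,hi)
    n,l,s,ce=cv2.connectedComponentsWithStats(m)
    return [(s[i].tolist(),ce[i].round(1).tolist()) for i in range(1,n) if s[i][4]>amin]
for c in(T,S):
    print('red',blobs(c,(0,180,90),(5,255,255),15))
    print('white',blobs(c,(0,0,110),(180,60,255),60))
a=T['pixels'][170:350,360:480];b=S['pixels'][140:260,260:440]
a=cv2.resize(a,None,fx=3,fy=3,interpolation=cv2.INTER_CUBIC);b=cv2.resize(b,None,fx=2.4,fy=2.4,interpolation=cv2.INTER_CUBIC)
H=np.zeros((540,800,3),np.uint8);H[:a.shape[0],:a.shape[1]]=a;H[:b.shape[0],360:360+b.shape[1]]=b[:, :440]
cv2.imwrite('pics/crop1.png',H[...,::-1])
a=cv2.resize(T['pixels'][225:355,155:260],None,fx=4,fy=4,interpolation=cv2.INTER_CUBIC);b=cv2.resize(S['pixels'][260:380,290:460],None,fx=2.2,fy=2.2,interpolation=cv2.INTER_CUBIC)
H=np.zeros((540,800,3),np.uint8);H[:a.shape[0],:a.shape[1]]=a;H[:b.shape[0],425:425+b.shape[1]]=b
cv2.imwrite('pics/crop2.png',H[...,::-1])
print('T cam',-T['R'].T@T['t'],'S cam',-S['R'].T@S['t'])
E
```

```text
red [([426, 202, 12, 8, 37], [430.1, 206.8]), ([421, 313, 13, 14, 67], [425.5, 320.0])]
white [([0, 0, 640, 53, 31292], [313.3, 24.0]), ([0, 55, 118, 130, 10833], [52.3, 123.4]), ([132, 80, 61, 68, 718], [162.3, 114.1]), ([239, 190, 43, 4, 67], [259.9, 192.2]), ([292, 248, 8, 39, 145], [295.3, 266.9]), ([381, 252, 53, 27, 727], [405.5, 266.1]), ([411, 256, 9, 9, 63], [415.2, 260.2]), ([184, 308, 16, 30, 167], [191.5, 322.4]), ([250, 445, 94, 35, 1742], [296.3, 462.5])]
red [([300, 167, 12, 12, 107], [305.4, 172.7]), ([406, 175, 12, 12, 103], [411.4, 180.4]), ([353, 179, 10, 9, 84], [357.6, 183.1]), ([252, 272, 3, 9, 19], [252.9, 275.5])]
white [([0, 0, 317, 396, 67059], [119.2, 125.7]), ([474, 0, 23, 9, 148], [485.2, 3.9]), ([510, 0, 130, 192, 12739], [577.6, 67.4]), ([624, 0, 16, 25, 366], [631.9, 11.5]), ([475, 15, 27, 7, 113], [488.2, 18.2]), ([414, 86, 11, 12, 81], [418.5, 91.5]), ([478, 101, 13, 14, 105], [484.5, 107.6]), ([304, 180, 5, 18, 71], [305.6, 188.2]), ([408, 187, 6, 19, 75], [410.3, 196.1]), ([588, 187, 8, 26, 81], [591.1, 200.3]), ([627, 187, 13, 36, 83], [633.6, 205.2]), ([346, 190, 24, 42, 546], [357.3, 214.9]), ([593, 201, 47, 64, 1392], [615.8, 240.0]), ([551, 252, 89, 75, 4550], [598.0, 292.1]), ([216, 268, 48, 39, 562], [240.4, 295.1]), ([329, 270, 44, 9, 185], [350.8, 273.5]), ([339, 303, 12, 17, 62], [344.9, 311.7]), ([347, 306, 16, 17, 95], [354.2, 314.4]), ([397, 336, 51, 30, 492], [426.0, 346.7]), ([60, 343, 101, 60, 1153], [110.8, 377.6]), ([0, 425, 164, 55, 5691], [68.2, 458.1])]
T cam [ 0.35471388 -0.01755749  1.31121034] S cam [0.43868273 0.91590192 0.62277672]
```

View pics/crop1.png

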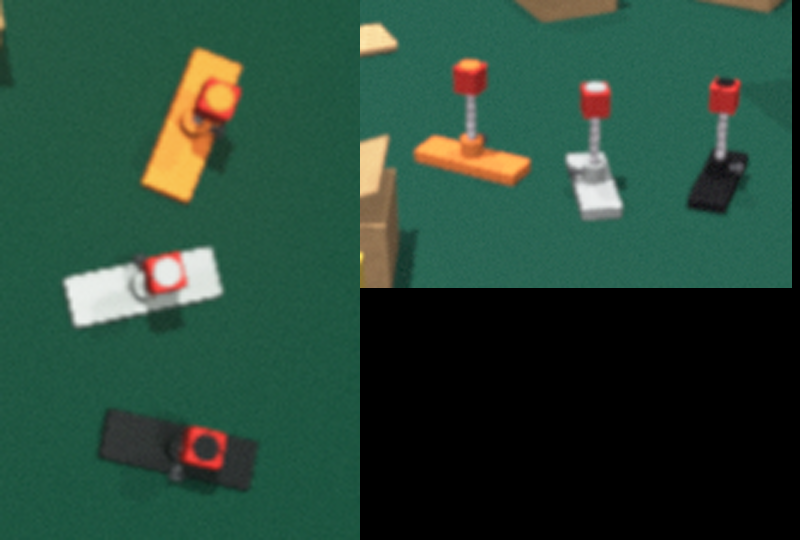

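View pics/crop2.png

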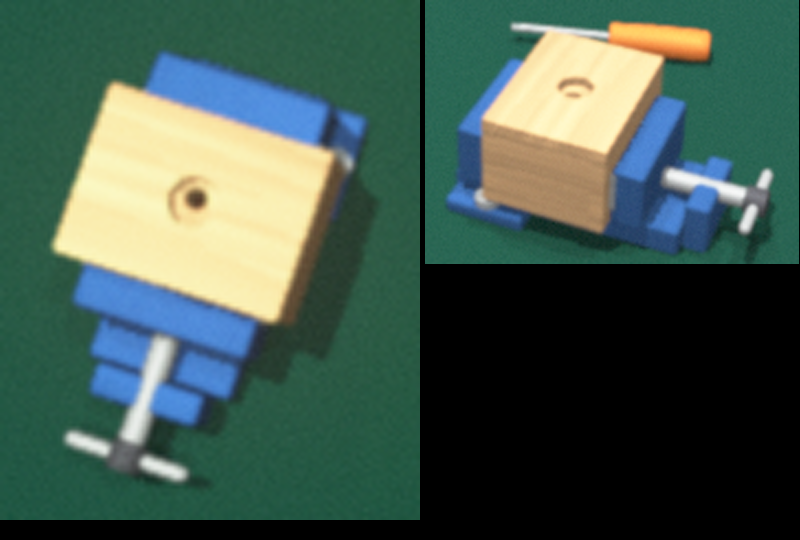

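The crop confirms it: the middle gauge, at top (415,260) and side (358,180), has the plain steel foot; the others are orange and black. Also, the block's pocket at top about (202,275) shows a darker hole off-centre to the right.

```bash
python3 - <<'E'
from geo import *
T=load('top0');S=load('side0')
print('disc',tri((T,(415.2,260.4)),(S,(358.3,176.3))))
cs=[(360+x/3,170+y/3) for x,y in[(64,278),(213,248),(222,296),(77,327)]]
P=np.array([onz(T,p,.012) for p in cs]);print(P.round(4).tolist(),P.mean(0))
d=P[0]+P[3]-P[1]-P[2];print('foot y-axis dir deg',np.degrees(np.arctan2(d[1],d[0])),np.linalg.norm(d)/2)
h=cv2.cvtColor(T['pixels'],cv2.COLOR_RGB2HSV);m=cv2.inRange(h,(10,40,150),(28,255,255));m[:, :150]=0;m[:,260:]=0;m[:220]=0;m[330:]=0
cn=max(cv2.findContours(m,0,1)[0],key=cv2.contourArea);print(cv2.contourArea(cn),cv2.boxPoints(cv2.minAreaRect(cn)))
cs=[(155+x/4,225+y/4) for x,y in[(110,83),(338,152),(282,324),(53,249)]]
P=np.array([onz(T,p,.092) for p in cs]);print(P.round(4).tolist(),P.mean(0))
d=P[0]+P[1]-P[2]-P[3];e=P[0]+P[3]-P[1]-P[2]
print('block x dir',np.degrees(np.arctan2(d[1],d[0])),np.linalg.norm(d)/2,'y',np.degrees(np.arctan2(e[1],e[0])),np.linalg.norm(e)/2)
pk=(155+187/4,225+200/4);print('pocket',onz(T,pk,.092), tri((T,pk),(S,(290+(576-425)/2.2,260+88/2.2))))
for n,q in(('carton',(260,173)),('kit',(334,162)),('sd',(292,307))):print(n,onz(T,q,.08 if n!='sd' else .015))
E
```

```text
disc (array([ 0.48470258, -0.24254545,  0.10881764]), [0.00033848397035585225, 0.00033848397035580823])
[[0.4914, -0.1864, 0.012], [0.5122, -0.296, 0.012], [0.4769, -0.3011, 0.012], [0.4556, -0.1948, 0.012]] [ 0.48402533 -0.24456743  0.012     ]
foot y-axis dir deg 101.02378300696468 0.11004043353483271
2554.5 [[167.60959 287.264  ]
 [181.62924 244.2704 ]
 [238.39728 262.7817 ]
 [224.37762 305.77533]]
[[0.5225, 0.232, 0.092], [0.4856, 0.1146, 0.092], [0.3983, 0.1426, 0.092], [0.4376, 0.2595, 0.092]] [0.46099971 0.18718056 0.092     ]
block x dir -17.84994227827773 0.09047972172560709 y 71.99079375160018 0.12320573739692434
pocket [0.46181668 0.19158116 0.092     ] (array([0.46161009, 0.19110361, 0.09478078]), [3.755989276483916e-05, 3.755989276477199e-05])
carton [0.67765276 0.0735033  0.08      ]
kit [ 0.69996767 -0.08345525  0.08      ]
sd [0.39732169 0.00944346 0.015     ]
```

```bash
cat > plan.py <<'E'
import sys,numpy as np
from plant import manip
from scipy.spatial.transform import Rotation as Ro
# usage: plan.py x y z yaw -> tool-frame rows values (cm, deg)
def go(x,y,z,yaw):
    s=manip.read_state();R=Ro.from_euler('xyz',s['tool_rot'],degrees=True).as_matrix()
    d=R.T@(np.array([x,y,z])-s['ee_pos'])*100
    sp=-((yaw-s['tool_rot'][2]+180)%360-180)
    print('t',s['clock'].__round__(2),'pos',s['ee_pos'].round(4),'rot',s['tool_rot'].round(2),'F',s['contact_force'].round(1),'w',round(s['gripper_width'],4));print('row',d.round(2),round(sp,2))
if __name__=='__main__': go(*map(float,sys.argv[1:5]))
E
python3 plan.py .4845 -.243 .23 11
```

```text
t 0.15 pos [ 0.1991 -0.5121  0.2304] rot [ 1.800e+02  1.100e-01 -6.875e+01] F [-0.   0.7 -1.3] w 0.0857
row [-14.73 -36.35   0.07] -79.75
```

```bash
python3 -m jog '[[[-14.7,-36.3,0,-79.7],[-14.7,-36.3,0,-79.7],[-14.7,-36.3,0,-79.7],[-14.7,-36.3,0,-79.7],[-14.7,-36.3,0,-79.7],[-14.7,-36.3,0,-79.7],[-14.7,-36.3,0,-79.7],[-14.7,-36.3,0,-79.7]]]'; python3 plan.py .4845 -.243 .23 11
```

```text
clock: 0.95
ee_pos: [0.4861, -0.2411, 0.2312]
tool_rot: [-179.9, -0.0, 0.5]
contact_force: [1.1, -0.3, 0.1]
gripper_width: 0.0854
t 0.95 pos [ 0.4861 -0.2411  0.2312] rot [-1.7994e+02 -3.0000e-02  4.8000e-01] F [ 1.1 -0.3  0.1] w 0.0854
row [-0.16  0.19  0.12] -10.52
```

```bash
python3 -m jog '[[[0,0,0,-8],[0,0,0,-11],[0,0,0,-11],[0,0,0,-11]]]'; python3 - <<'E'
from look import *
s,c=snap('wrist','w1');print(s['ee_pos'],s['tool_rot'])
E
python3 plan.py .462 .191 .23 -18
```

```text
clock: 1.35
ee_pos: [0.484, -0.2443, 0.231]
tool_rot: [-180.0, 0.0, 10.9]
contact_force: [0.4, 0.6, -0.3]
gripper_width: 0.0854
[ 0.484007   -0.2443069   0.23095323] [-1.79978755e+02  3.70054866e-02  1.08957824e+01]
t 1.4 pos [ 0.484  -0.2444  0.2311] rot [-1.7999e+02  3.0000e-02  1.0900e+01] F [ 0.5 -0.2 -0.4] w 0.0852
row [  6.07 -43.17   0.11] 28.9
```

View pics/w1.png

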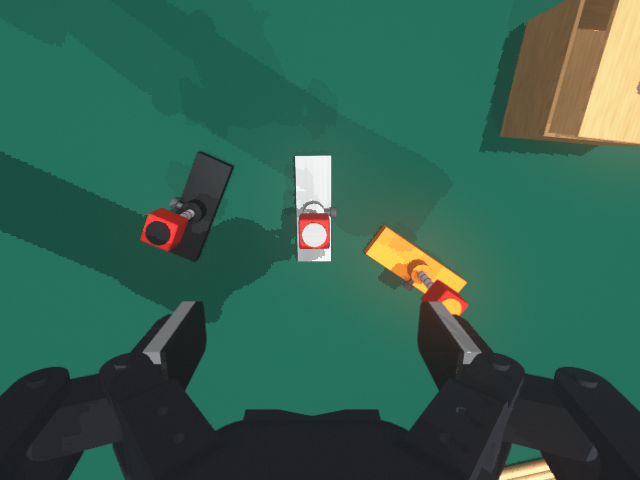

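The wrist view shows the steel gauge straight below, its grip disc at (314,235) and foot bar at columns 295–331, parallel to the image axes. The orange gauge's grip (447,300) is close on the right, so I'll open only part-way. Measuring now, then on to the block.

```bash
python3 - <<'E'
from geo import *
W=load('w1');T=load('top0');S=load('side0')
hsv=cv2.cvtColor(W['pixels'],cv2.COLOR_RGB2HSV)
m=cv2.inRange(hsv,(0,150,80),(7,255,255))|cv2.inRange(hsv,(172,150,80),(180,255,255));m[:,:280]=0;m[:,350:]=0
cn=max(cv2.findContours(m,0,1)[0],key=cv2.contourArea);r=cv2.minAreaRect(cn);print(r)
m=cv2.inRange(hsv,(0,0,200),(180,60,255));n,l,s,ce=cv2.connectedComponentsWithStats(m)
for i in range(1,n):
    if s[i][4]>200:print(s[i],ce[i])
d=(314.2,235)
print(tri((W,d),(T,(415.2,260.4)),(S,(358.3,176.3))),onz(W,d,.106))
for q in[(295,155.5),(331,155.5),(331,261.5),(298,261.5)]:print(onz(W,q,.012).round(4))
for q in[(141,240),(177,245),(449,285),(467,307),(430,305)]:print(onz(W,q,.1).round(4))
E
```

```text
((313.5, 231.0), (34.0, 29.0), 90.0)
[ 295  156   36   53 1703] [312.92718732 179.64591897]
[302 223  25  24 454] [313.82819383 234.53524229]
(array([ 0.48533976, -0.24327293,  0.1085529 ]), [0.001381035303631053, 0.0007036835208818259, 0.0009496982506717606]) [ 0.48670045 -0.24466095  0.106     ]
[ 0.4583 -0.1941  0.012 ]
[ 0.4929 -0.1874  0.012 ]
[ 0.5154 -0.295   0.012 ]
[ 0.4808 -0.3017  0.012 ]
[ 0.3536 -0.2762  0.1   ]
[ 0.3817 -0.275   0.1   ]
[ 0.6036 -0.267   0.1   ]
[ 0.624  -0.2832  0.1   ]
[ 0.5934 -0.2874  0.1   ]
```

```bash
python3 -m jog '[[[6.1,-43.2,0,28.9],[6.1,-43.2,0,28.9],[6.1,-43.2,0,28.9],[6.1,-43.2,0,28.9],[6.1,-43.2,0,28.9],[6.1,-43.2,0,28.9],[6.1,-43.2,0,28.9],[6.1,-43.2,0,28.9]]]' 5;  python3 plan.py .462 .191 .23 -18
```

```text
clock: 2.2
ee_pos: [0.4638, 0.1492, 0.2316]
tool_rot: [180.0, -0.1, -18.0]
contact_force: [1.2, -0.5, -0.3]
gripper_width: 0.0502
t 2.2 pos [0.4638 0.1492 0.2316] rot [ 1.800e+02 -7.000e-02 -1.803e+01] F [ 1.2 -0.5 -0.3] w 0.0502
row [-1.47 -3.92  0.16] -0.03
```

```bash
python3 -m jog '[[[-1.5,-3.9,0,0],[-1.5,-3.9,0,0],[-1.5,-3.9,0,0],[-1.5,-3.9,0,0]]]';  python3 - <<'E'
from look import *
s,c=snap('wrist','w2');print(s['ee_pos'],s['tool_rot'])
E
```

```text
clock: 2.6
ee_pos: [0.4623, 0.1877, 0.2311]
tool_rot: [179.9, -0.0, -18.1]
contact_force: [-0.6, -1.2, -0.3]
gripper_width: 0.0501
[0.46232034 0.18774356 0.23109307] [ 1.79918084e+02 -2.29784533e-02 -1.80713473e+01]
```

View pics/w2.png

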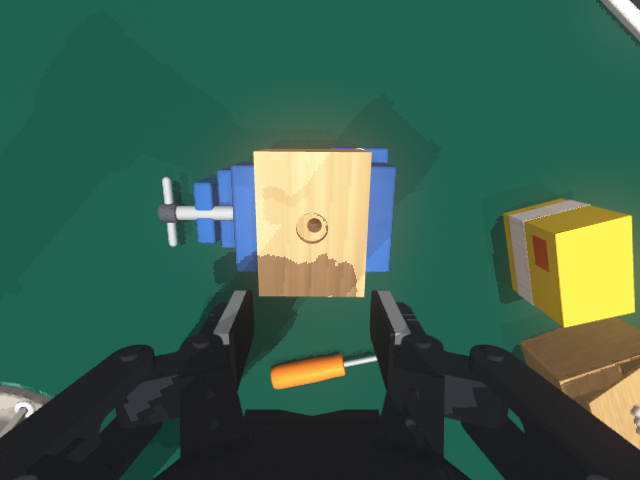

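The wrist view shows the pocket at about (312,228) with the darker hole inside it at about (315,226). A second, closer view will help with the hole's offset.

```bash
python3 -m jog '[[[0,0.5,3,0],[0,0.5,6,0],[0,1,8,0],[0,1,8,0],[0,1,8,0]]]';  python3 - <<'E'
from look import *
s,c=snap('wrist','w3');print(s['ee_pos'],s['tool_rot'])
for t in('w2','w3'):
    from geo import load
    p=load(t)['pixels'];print(p.shape)
    y,x=(228,312) if t=='w2' else (228,312)
a=load('w2')['pixels'][198:258,277:347];a=cv2.resize(a,None,fx=8,fy=8,interpolation=cv2.INTER_CUBIC)
cv2.imwrite('pics/w2c.png',a[...,::-1])
E
```

```text
clock: 3.15
ee_pos: [0.4594, 0.1789, 0.1517]
tool_rot: [180.0, -0.0, -18.1]
contact_force: [0.5, 0.2, 0.1]
gripper_width: 0.0503
[0.45939033 0.17894617 0.15167347] [ 1.79995755e+02 -1.82723233e-02 -1.80590309e+01]
(480, 640, 3)
(480, 640, 3)
```

View pics/w3.png

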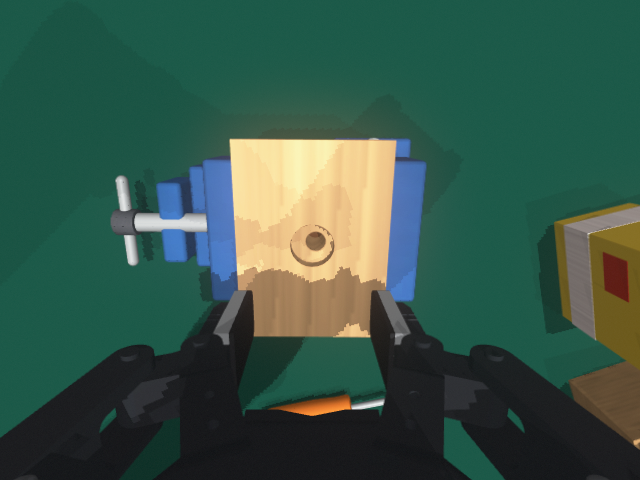

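View pics/w2c.png

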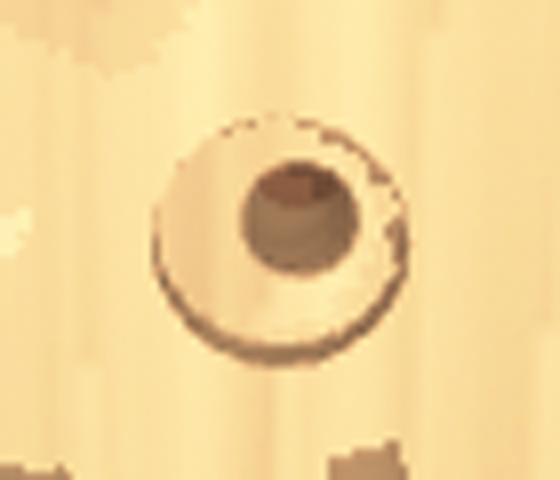

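```bash
python3 - <<'E'
from geo import *
a=load('w3')['pixels'][210:280,275:350];a=cv2.resize(a,None,fx=8,fy=8,interpolation=cv2.INTER_CUBIC)
cv2.imwrite('pics/w3c.png',a[...,::-1])
E
```

```text
(no output)
```

View pics/w3c.png

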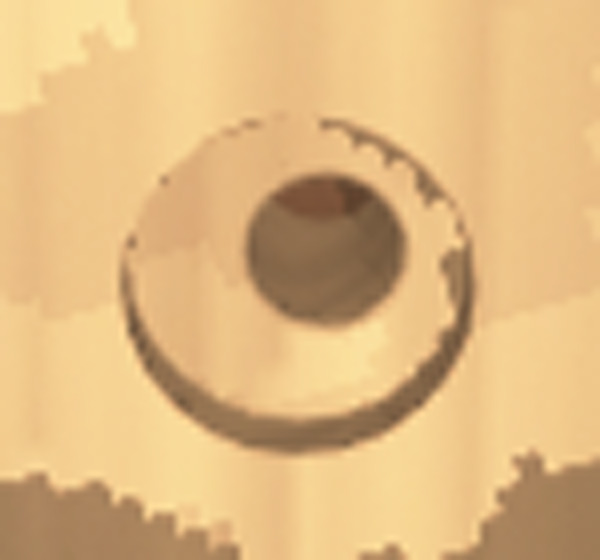

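```bash
python3 - <<'E'
from geo import *
W2=load('w2');W3=load('w3');T=load('top0')
f=lambda ox,oy,x,y:(ox-.5+ (x+.5)/8-0+0, oy-.5+(y+.5)/8)
m2=f(277,198,280.5,240);h2=f(277,198,300.5,217.5);m3=f(275,210,297,284);h3=f(275,210,326,249.5)
print('m',onz(W2,m2,.092),onz(W3,m3,.092),tri((W2,m2),(W3,m3)))
print('h',onz(W2,h2,.084),onz(W3,h3,.084))
a=np.radians(-18);R=np.array([[np.cos(a),np.sin(a)],[-np.sin(a),np.cos(a)]])
print('off',R@(onz(W2,h2,.084)-onz(W2,m2,.092))[:2],R@(onz(W3,h3,.084)-onz(W3,m3,.092))[:2])
# block corners w3
for q in[(230,139),(397,139.5)]:print(onz(W3,q,.092).round(4))
E
python3 plan.py .4855 -.2440 .23 11
```

```text
m [0.46308837 0.18903025 0.092     ] [0.46302862 0.18925601 0.092     ] (array([0.46273201, 0.18812524, 0.08814568]), [6.306978409790492e-05, 6.3069784097772e-05])
h [0.46518774 0.18875266 0.084     ] [0.46523956 0.18887563 0.084     ]
off [0.0020824  0.00038474] [0.00222027 0.00032145]
[0.4396 0.2598 0.092 ]
[0.5253 0.2316 0.092 ]
t 3.2 pos [0.4599 0.1798 0.1525] rot [-1.7992e+02 -1.0000e-01 -1.8010e+01] F [0.2 1.4 0.3] w 0.0498
row [15.55 39.5  -7.78] -29.01
```

Both wrist views agree to 0.2 mm: pocket at (0.4630, 0.1891), hole at (0.4652, 0.1888), so the hole is off by about (+2.1, +0.4) mm in block axes. The two-view height of the face is 88 mm against the text's 92. Going back to the gauge.

```bash
python3 -m jog '[[[0,0,-5,0],[3,8,-7.8,-6],[15.5,39.5,-7.8,-29],[15.5,39.5,-7.8,-29],[15.5,39.5,-7.8,-29],[15.5,39.5,-7.8,-29],[15.5,39.5,-7.8,-29],[15.5,39.5,-7.8,-29]]]';  python3 plan.py .4860 -.2440 .23 11
```

```text
clock: 4.0
ee_pos: [0.4799, -0.1443, 0.2283]
tool_rot: [179.9, -0.2, 11.1]
contact_force: [1.2, 0.1, 0.1]
gripper_width: 0.0498
t 4.0 pos [ 0.4799 -0.1443  0.2283] rot [179.86  -0.24  11.1 ] F [1.2 0.1 0.1] w 0.0498
row [-1.32  9.9  -0.15] 0.1
```

```bash
python3 -m jog '[[[-1.3,9.9,0,0],[-1.3,9.9,0,0],[-1.3,9.9,2,0],[-1.3,9.9,3,0],[-1.3,9.9,3,0],[-1.3,9.9,3,0]]]';  python3 plan.py .4860 -.2440 .079 11; python3 - <<'E'
from look import *
from geo import *
snap('wrist','w4');W=load('w4')
hsv=cv2.cvtColor(W['pixels'],cv2.COLOR_RGB2HSV)
m=cv2.inRange(hsv,(0,0,200),(180,60,255));n,l,s,ce=cv2.connectedComponentsWithStats(m)
for i in range(1,n):
    if 200<s[i][4]:print(s[i],ce[i],onz(W,ce[i],.106),onz(W,ce[i],.012))
print(tri((load('w1'),(313.83,234.54)),(W,[c for i,c in enumerate(ce) if i and 200<s[i][4]<1500][0])))
E
```

```text
clock: 4.6
ee_pos: [0.486, -0.2399, 0.197]
tool_rot: [180.0, -0.1, 11.3]
contact_force: [0.4, -0.3, 0.6]
gripper_width: 0.0501
t 4.6 pos [ 0.486  -0.2399  0.197 ] rot [ 1.7999e+02 -8.0000e-02  1.1290e+01] F [ 0.4 -0.3  0.6] w 0.0501
row [-0.1  0.4 11.8] 0.29
[ 290  162   40   58 2064] [309.92829457 187.89825581] [ 0.47789315 -0.20068722  0.106     ] [ 0.48015488 -0.21337815  0.012     ]
[293 228  36  49 332] [313.04819277 267.65361446] [ 0.49074602 -0.25430202  0.106     ] [ 0.49817996 -0.28856846  0.012     ]
[297 240  25  14 237] [308.83122363 246.68776371] [ 0.48493778 -0.23997919  0.106     ] [ 0.4900344  -0.26848187  0.012     ]
(array([ 0.48143442, -0.21649261,  0.21035556]), [0.0010838120255004966, 0.0010838120255004808])
```

View pics/w4.png

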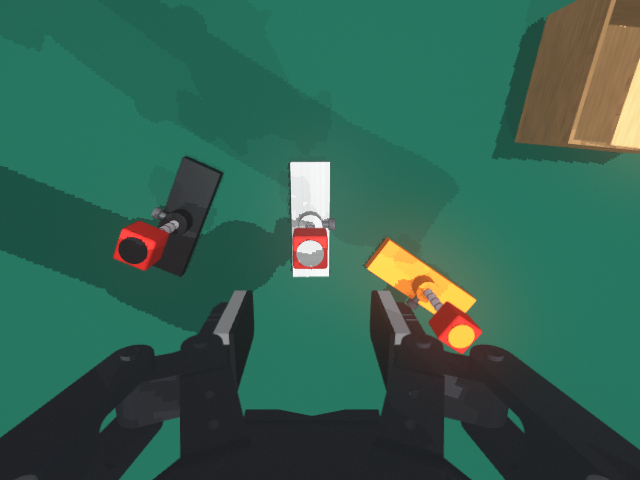

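The disc is at (310,254). It is partly shaded, so the mask split it and the last triangulation is invalid. I'll redo it with that pixel.

```bash
python3 - <<'E'
from geo import *
W=load('w4');
print(onz(W,(310,253.8),.106),tri((load('w1'),(314.0,234.8)),(W,(310,253.8)),(load('top0'),(415.2,260.4)),(load('side0'),(358.3,176.3))))
P=np.array([onz(W,q,.012) for q in[(290,162),(330,162),(329,276.5),(292.5,276.5)]]);print(P.round(4),P.mean(0)); d=P[0]+P[1]-P[2]-P[3];print(np.degrees(np.arctan2(d[1],d[0])))
E
```

```text
[ 0.48671012 -0.244818    0.106     ] (array([ 0.48560122, -0.24346435,  0.10852186]), [0.0008561644324227584, 0.0010712076976206184, 0.000979947721345294, 0.0012079785678058023])
[[ 0.4583 -0.1943  0.012 ]
 [ 0.4932 -0.1873  0.012 ]
 [ 0.5153 -0.2945  0.012 ]
 [ 0.4803 -0.3015  0.012 ]] [ 0.48676407 -0.24441029  0.012     ]
101.6229284151858
```

```bash
python3 -m jog '[[[-0.1,0.4,3,-0.3],[-0.1,0.4,6,-0.3],[-0.1,0.4,9,-0.3],[-0.1,0.4,11,-0.3],[-0.1,0.4,11.8,-0.3],[-0.1,0.4,11.8,-0.3],[-0.1,0.4,11.8,-0.3]]]';  python3 plan.py .4860 -.2440 .079 11.6; python3 - <<'E'
from look import *
snap('wrist','w5');snap('side','s5')
E
```

```text
clock: 5.35
ee_pos: [0.4863, -0.2459, 0.0795]
tool_rot: [179.9, -0.1, 11.5]
contact_force: [0.3, -0.2, 0.2]
gripper_width: 0.0502
t 5.35 pos [ 0.4863 -0.2459  0.0795] rot [ 1.799e+02 -1.400e-01  1.145e+01] F [ 0.3 -0.2  0.2] w 0.0502
row [ 0.01 -0.19  0.05] -0.15
```

View pics/w5.png

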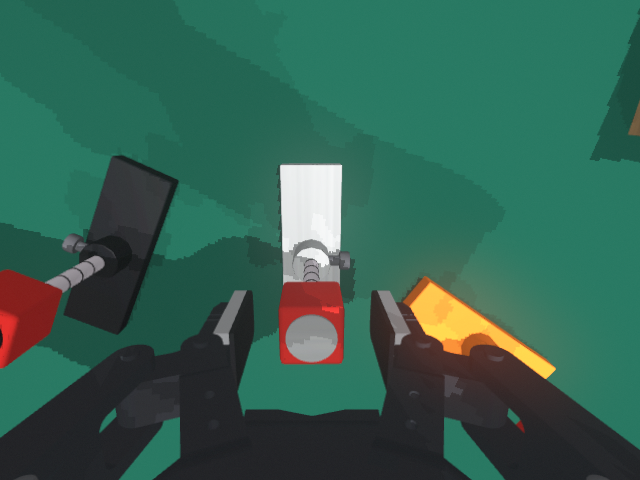

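The grip (disc at (312,338)) sits centrally between the pads. I'll nudge 2 mm along y and close.

```bash
python3 -m jog '[[[0,-0.2,0,0],[0,-0.2,0,0],[0,-0.2,0,0]]]'; python3 -m jog '[[[0,0,0,0],[0,0,0,0],[0,0,0,0],[0,0,0,0],[0,0,0,0],[0,0,0,0],[0,0,0,0]]]' 1.5 50; python3 plan.py .4860 -.2440 .079 11.6
```

```text
clock: 5.75
ee_pos: [0.4847, -0.2439, 0.0784]
tool_rot: [180.0, -0.0, 11.4]
contact_force: [0.6, 1.1, 0.2]
gripper_width: 0.0501
clock: 6.45
ee_pos: [0.485, -0.2439, 0.0782]
tool_rot: [180.0, -0.1, 11.4]
contact_force: [0.9, 1.4, 1.6]
gripper_width: 0.0231
t 6.45 pos [ 0.485  -0.2439  0.0782] rot [ 1.7998e+02 -5.0000e-02  1.1410e+01] F [0.9 1.4 1.6] w 0.0231
row [ 0.1   0.03 -0.08] -0.19
```

```bash
python3 -m jog '[[[0,0,-1,0],[0,0,-3,0],[0,0,-6,0],[0,0,-10,0],[0,0,-14,0],[0,0,-15,0],[0,0,-15,0],[0,0,-15,0]]]'; python3 - <<'E'
from look import *
from geo import *
snap('wrist','w6');snap('side','s6')
a=load('s6')['pixels'][40:340,240:540];cv2.imwrite('pics/s6c.png',cv2.resize(a,None,fx=2,fy=2)[...,::-1])
E
python3 plan.py .4632 .1888 .22 -18
```

```text
clock: 7.25
ee_pos: [0.4824, -0.2434, 0.2251]
tool_rot: [-179.8, 0.3, 11.4]
contact_force: [-0.5, -0.5, -6.4]
gripper_width: 0.0232
t 7.35 pos [ 0.4824 -0.2433  0.2246] rot [-179.76    0.32   11.4 ] F [ 0.6 -0.8 -5.7] w 0.023
row [  6.66 -42.73   0.6 ] 29.4
```

View pics/w6.png

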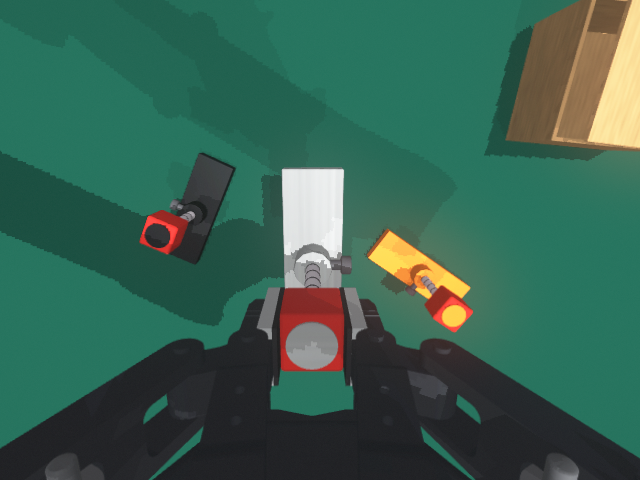

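View pics/s6c.png

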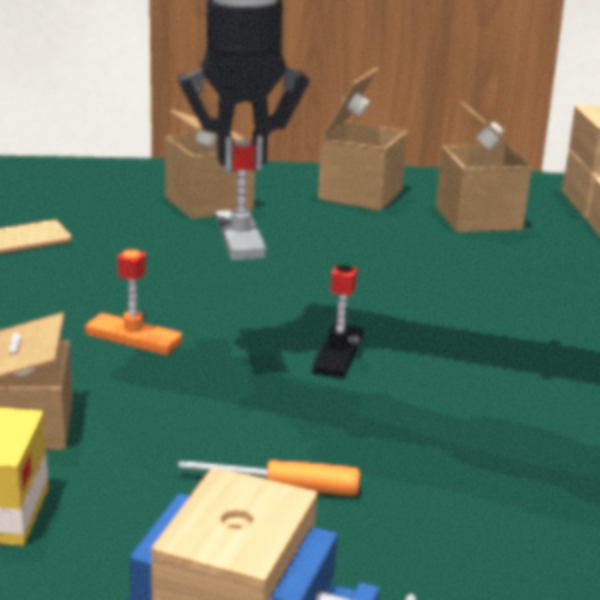

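The gauge hangs upright from the grip (disc at (312,346), foot at columns 282–344), and about 6 N is felt. Working out the placing correction in the wrist-camera frame:

```bash
python3 - <<'E'
from geo import *
W=load('w6')
def intool(c,px,tz):
    u=cv2.undistortPoints(np.array([[px]],float),c['mtx'],c['dist'])[0,0];M=c['T_tool_cam']
    o=M[:3,3];d=M[:3,:3]@np.array([u[0],u[1],1]);return o+d*(tz-o[2])/d[2]
g=intool(W,(312.3,345.5),-.028);print('disc in tool',g)
print('foot far edge',intool(W,(282,169.5),.066),intool(W,(344,169),.066))
# hole from w3,w2 in that tool frame: world hole = pos + R*v ; required TCP so disc coincides
for t,px in(('w2',(277-.5+301/8,198-.5+218/8)),('w3',(275-.5+326.5/8,210-.5+250/8))):
    C=load(t);Rm=Ro.from_euler('xyz',C['rot'],degrees=True).as_matrix()
    v=intool(C,px,C['pos'][2]-.084);print(t,'TCP target',C['pos']+Rm@np.r_[(v-g)[:2],0])
E
```

```text
disc in tool [ 0.00086584  0.00073442 -0.028     ]
foot far edge [-0.01627974 -0.05391497  0.066     ] [ 0.01911741 -0.05420215  0.066     ]
w2 TCP target [0.46460145 0.18993723 0.23108968]
w3 TCP target [0.46462507 0.18985372 0.15167309]
```

```bash
python3 -m jog '[[[6.7,-42.7,0,29.4],[6.7,-42.7,0,29.4],[6.7,-42.7,0,29.4],[6.7,-42.7,0,29.4],[6.7,-42.7,0,29.4],[6.7,-42.7,0,29.4],[6.7,-42.7,0,29.4],[6.7,-42.7,0,29.4]]]'; python3 plan.py .4645 .1899 .195 -18
```

```text
clock: 8.15
ee_pos: [0.466, 0.1495, 0.2262]
tool_rot: [179.9, 0.1, -18.0]
contact_force: [1.6, -0.3, -4.8]
gripper_width: 0.0232
t 8.15 pos [0.466  0.1495 0.2262] rot [ 1.7988e+02  1.4000e-01 -1.8010e+01] F [ 1.6 -0.3 -4.8] w 0.0232
row [-1.39 -3.8   3.11] -0.01
```

```bash
python3 -m jog '[[[-1.4,-3.0,1,0],[-1.4,-3.0,2,0],[-1.4,-3.0,2,0],[-1.4,-3.0,2,0],[-1.4,-3.0,2,0]]]'; python3 plan.py .4645 .1899 .195 -18
```

```text
clock: 8.65
ee_pos: [0.464, 0.1793, 0.2077]
tool_rot: [179.9, 0.0, -18.2]
contact_force: [0.0, -1.0, -5.3]
gripper_width: 0.0234
t 8.65 pos [0.464  0.1793 0.2077] rot [179.94   0.   -18.18] F [ 0.  -1.  -5.3] w 0.0234
row [-0.29 -1.03  1.26] -0.18
```

```bash
python3 -m jog '[[[-0.3,-1.0,1,0],[-0.3,-1.0,1.3,0],[-0.3,-1.0,1.9,0],[-0.3,-1.0,1.9,0],[-0.3,-1.0,1.9,0],[-0.3,-1.0,1.9,0],[-0.3,-1.0,1.9,0]]]'; python3 plan.py .4645 .1899 .18 -18; python3 - <<'E'
from look import *
from geo import *
snap('wrist','w7');snap('side','s7')
a=load('s7')['pixels'][180:400,250:500];cv2.imwrite('pics/s7c.png',cv2.resize(a,None,fx=2.6,fy=2.6)[...,::-1])
E
```

```text
clock: 9.35
ee_pos: [0.464, 0.1915, 0.1892]
tool_rot: [-180.0, -0.0, -18.0]
contact_force: [0.4, -0.5, -5.4]
gripper_width: 0.0233
t 9.35 pos [0.464  0.1915 0.1892] rot [-1.7998e+02 -3.0000e-02 -1.8010e+01] F [ 0.4 -0.5 -5.4] w 0.0233
row [0.1  0.14 0.92] -0.01
```

View pics/w7.png

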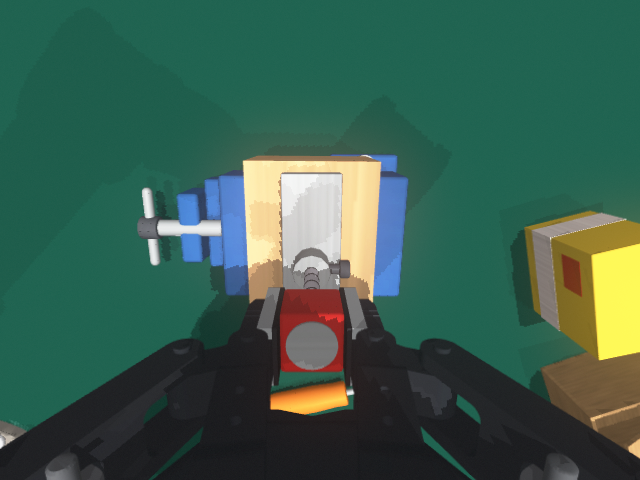

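View pics/s7c.png

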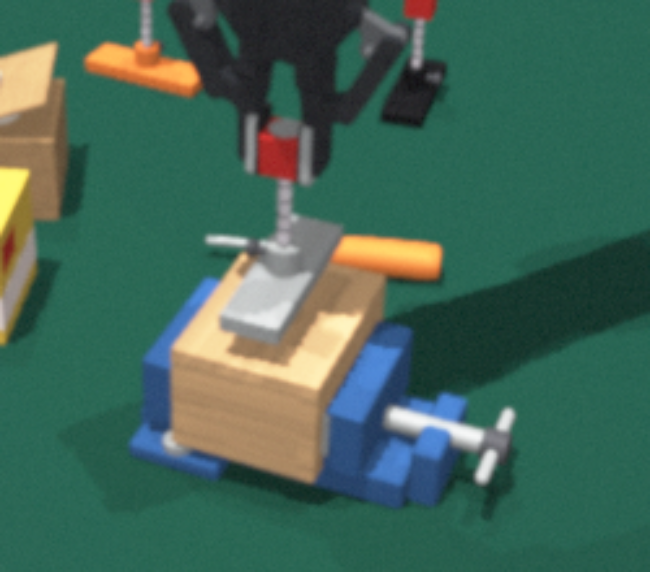

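The foot hangs parallel to the block over the pocket, about 19 mm above it. Fine correction, then a slow descent while watching force.

```bash
python3 -m jog '[[[0.1,0.15,0.4,0],[0.1,0.15,0.8,0],[0.1,0.15,1.2,0],[0.1,0.15,1.4,0],[0.1,0.15,1.4,0],[0.1,0.15,1.4,0],[0.1,0.15,1.4,0]]]'; python3 plan.py .4645 .1899 .17 -18
```

```text
clock: 10.15
ee_pos: [0.4644, 0.1899, 0.1751]
tool_rot: [-180.0, -0.0, -18.0]
contact_force: [-0.6, 1.1, -5.3]
gripper_width: 0.0235
t 10.15 pos [0.4644 0.1899 0.1751] rot [-1.7998e+02 -2.0000e-02 -1.7990e+01] F [-0.6  1.1 -5.3] w 0.0235
row [ 0.01 -0.    0.51] 0.01
```

```bash
python3 -m jog '[[[0,0,0.1,0],[0,0,0.2,0],[0,0,0.3,0],[0,0,0.4,0],[0,0,0.4,0]]]'; python3 -m jog '[[[0,0,0.05,0],[0,0,0.1,0],[0,0,0.1,0]]]';python3 -m jog '[[[0,0,0.05,0],[0,0,0.1,0],[0,0,0.1,0]]]';python3 -m jog '[[[0,0,0.05,0],[0,0,0.1,0],[0,0,0.1,0]]]'
```

```text
clock: 10.65
ee_pos: [0.4643, 0.1897, 0.1715]
tool_rot: [180.0, -0.0, -18.0]
contact_force: [-0.7, -1.9, -1.7]
gripper_width: 0.023
clock: 10.95
ee_pos: [0.4643, 0.1896, 0.1702]
tool_rot: [180.0, -0.0, -18.0]
contact_force: [-1.7, -1.7, 0.8]
gripper_width: 0.023
clock: 11.25
ee_pos: [0.4642, 0.1896, 0.1689]
tool_rot: [180.0, -0.0, -18.0]
contact_force: [-1.4, -2.0, 2.0]
gripper_width: 0.0231
clock: 11.55
ee_pos: [0.4642, 0.1896, 0.1678]
tool_rot: [180.0, 0.0, -18.0]
contact_force: [-1.4, -2.1, 0.1]
gripper_width: 0.0233
```

The foot has landed (from −5.3 to about 0…+2 N at TCP z ≈ 0.171). Feeling down with the rod.

```bash
for i in 1 2; do :; done; python3 -m jog '[[[0,0,0.05,0],[0,0,0.1,0],[0,0,0.15,0],[0,0,0.2,0],[0,0,0.2,0]]]'; python3 -m jog '[[[0,0,0.05,0],[0,0,0.1,0],[0,0,0.15,0],[0,0,0.2,0],[0,0,0.2,0]]]'; python3 -m jog '[[[0,0,0.05,0],[0,0,0.1,0],[0,0,0.1,0]]]'; python3 -m jog '[[[0,0,0.05,0],[0,0,0.1,0],[0,0,0.1,0]]]'
```

```text
clock: 12.05
ee_pos: [0.4642, 0.1896, 0.1658]
tool_rot: [180.0, 0.0, -18.0]
contact_force: [-0.9, -2.2, 0.3]
gripper_width: 0.0232
clock: 12.55
ee_pos: [0.4642, 0.1896, 0.1638]
tool_rot: [180.0, 0.0, -18.0]
contact_force: [-1.4, -2.9, 1.2]
gripper_width: 0.0231
clock: 12.85
ee_pos: [0.4642, 0.1896, 0.1628]
tool_rot: [180.0, 0.0, -18.0]
contact_force: [-1.6, -3.2, 0.5]
gripper_width: 0.0234
clock: 13.15
ee_pos: [0.4643, 0.1898, 0.1619]
tool_rot: [-180.0, -0.0, -18.0]
contact_force: [-1.7, -2.5, 0.7]
gripper_width: 0.0235
```

```bash
python3 -m jog '[[[0,0,0.05,0],[0,0,0.1,0],[0,0,0.1,0]]]'; python3 -m jog '[[[0,0,0.05,0],[0,0,0.1,0],[0,0,0.1,0]]]'; python3 -m jog '[[[0,0,0.05,0],[0,0,0.1,0],[0,0,0.1,0]]]'; python3 -m jog '[[[0,0,0.05,0],[0,0,0.1,0],[0,0,0.1,0]]]'
```

```text
clock: 13.45
ee_pos: [0.4645, 0.1901, 0.161]
tool_rot: [-180.0, -0.0, -18.0]
contact_force: [-2.1, -2.1, 1.1]
gripper_width: 0.0235
clock: 13.75
ee_pos: [0.4645, 0.19, 0.1599]
tool_rot: [-180.0, -0.0, -18.0]
contact_force: [-0.3, -2.5, 1.0]
gripper_width: 0.023
clock: 14.05
ee_pos: [0.4645, 0.19, 0.159]
tool_rot: [-180.0, -0.0, -18.0]
contact_force: [-1.3, -2.1, 1.2]
gripper_width: 0.0234
clock: 14.35
ee_pos: [0.4645, 0.19, 0.158]
tool_rot: [-180.0, -0.0, -18.0]
contact_force: [-1.2, -1.8, 1.6]
gripper_width: 0.0232
```

Travel is about 13 mm with no floor contact, so the rod is in the drilled hole. On down to about 22 mm, then slowly.

```bash
python3 -m jog '[[[0,0,0.1,0],[0,0,0.2,0],[0,0,0.3,0],[0,0,0.4,0],[0,0,0.5,0],[0,0,0.6,0],[0,0,0.7,0],[0,0,0.7,0]]]'; python3 -m jog '[[[0,0,0.05,0],[0,0,0.1,0],[0,0,0.1,0]]]'; python3 -m jog '[[[0,0,0.05,0],[0,0,0.1,0],[0,0,0.1,0]]]'; python3 -m jog '[[[0,0,0.05,0],[0,0,0.1,0],[0,0,0.1,0]]]'
```

```text
clock: 15.15
ee_pos: [0.4644, 0.1899, 0.1508]
tool_rot: [-180.0, -0.0, -18.0]
contact_force: [0.4, -1.5, 1.3]
gripper_width: 0.0231
clock: 15.45
ee_pos: [0.4644, 0.1898, 0.15]
tool_rot: [-180.0, -0.0, -18.0]
contact_force: [-0.6, -0.5, 0.9]
gripper_width: 0.0235
clock: 15.75
ee_pos: [0.4644, 0.1898, 0.149]
tool_rot: [-180.0, -0.0, -18.0]
contact_force: [0.7, -2.1, 2.5]
gripper_width: 0.0237
clock: 16.05
ee_pos: [0.4644, 0.1898, 0.148]
tool_rot: [-180.0, -0.0, -18.0]
contact_force: [-0.5, -1.4, 2.7]
gripper_width: 0.023
```

```bash
cat > ok.py <<'E'
import sys
from plant import manip
s=manip.read_state();f=s['contact_force'][2];print(round(s['clock'],2),s['ee_pos'].round(4),s['contact_force'].round(1))
sys.exit(f>4.5)
E
python3 -m jog '[[[0,0,0.05,0],[0,0,0.1,0],[0,0,0.1,0]]]' >/dev/null; python3 ok.py && python3 -m jog '[[[0,0,0.05,0],[0,0,0.1,0],[0,0,0.1,0]]]' >/dev/null; python3 ok.py && python3 -m jog '[[[0,0,0.05,0],[0,0,0.1,0],[0,0,0.1,0]]]' >/dev/null;python3 ok.py && python3 -m jog '[[[0,0,0.05,0],[0,0,0.1,0],[0,0,0.1,0]]]' >/dev/null; python3 ok.py && python3 -m jog '[[[0,0,0.05,0],[0,0,0.1,0],[0,0,0.1,0]]]' >/dev/null; python3 ok.py
```

```text
16.35 [0.4643 0.1898 0.1469] [ 1.9 -1.3  2.7]
16.35 [0.4643 0.1898 0.1469] [ 1.9 -1.3  2.7]
16.35 [0.4643 0.1898 0.1469] [ 1.9 -1.3  2.7]
16.35 [0.4643 0.1898 0.1469] [ 1.9 -1.3  2.7]
16.35 [0.4643 0.1898 0.1469] [ 1.9 -1.3  2.7]False
False
False
False
False
```

```bash
sed -i 's/sys.exit(f>4.5)/sys.exit(int(f>4.5))/' ok.py
python3 ok.py && python3 -m jog '[[[0,0,0.05,0],[0,0,0.1,0],[0,0,0.1,0]]]' >/dev/null && python3 ok.py && python3 -m jog '[[[0,0,0.05,0],[0,0,0.1,0],[0,0,0.1,0]]]' >/dev/null && python3 ok.py && python3 -m jog '[[[0,0,0.05,0],[0,0,0.1,0],[0,0,0.1,0]]]' >/dev/null && python3 ok.py && python3 -m jog '[[[0,0,0.05,0],[0,0,0.1,0],[0,0,0.1,0]]]' >/dev/null && python3 ok.py && python3 -m jog '[[[0,0,0.05,0],[0,0,0.1,0],[0,0,0.1,0]]]' >/dev/null && python3 ok.py
```

```text
16.35 [0.4643 0.1898 0.1469] [ 1.9 -1.3  2.7]
16.65 [0.4644 0.1898 0.1459] [ 0.8 -1.4  2.7]
16.95 [0.4643 0.1898 0.1449] [ 1.6 -1.2  3.7]
17.25 [0.4643 0.1898 0.1439] [ 0.9 -1.2  3. ]
17.55 [0.4643 0.1897 0.1429] [ 0.9 -0.8  3. ]
17.85 [0.4643 0.1898 0.1419] [ 1.5 -0.8  2.8]
```

```bash
sed -i 's/f>4.5/f>5/' ok.py
python3 ok.py && python3 -m jog '[[[0,0,0.05,0],[0,0,0.1,0],[0,0,0.1,0]]]' >/dev/null && python3 ok.py && python3 -m jog '[[[0,0,0.05,0],[0,0,0.1,0],[0,0,0.1,0]]]' >/dev/null && python3 ok.py && python3 -m jog '[[[0,0,0.05,0],[0,0,0.1,0],[0,0,0.1,0]]]' >/dev/null && python3 ok.py && python3 -m jog '[[[0,0,0.05,0],[0,0,0.1,0],[0,0,0.1,0]]]' >/dev/null && python3 ok.py && python3 -m jog '[[[0,0,0.05,0],[0,0,0.1,0],[0,0,0.1,0]]]' >/dev/null && python3 ok.py
```

```text
17.85 [0.4643 0.1898 0.1419] [ 1.5 -0.8  2.8]
18.15 [0.4643 0.1898 0.1409] [ 1.2 -0.6  3.7]
18.45 [0.4643 0.1898 0.1399] [ 2.1 -0.6  2.4]
18.75 [0.4643 0.1898 0.1389] [ 2.2 -2.3  3.4]
19.05 [0.4643 0.1897 0.1379] [ 3.3 -1.9  3.1]
19.35 [0.4643 0.1898 0.1369] [ 3.7 -2.   3.5]
```

```bash
python3 ok.py && python3 -m jog '[[[0.02,0,0.05,0],[0.03,0,0.1,0],[0.03,0,0.1,0]]]' >/dev/null && python3 ok.py && python3 -m jog '[[[0,0,0.05,0],[0,0,0.1,0],[0,0,0.1,0]]]' >/dev/null && python3 ok.py && python3 -m jog '[[[0,0,0.05,0],[0,0,0.1,0],[0,0,0.1,0]]]' >/dev/null && python3 ok.py && python3 -m jog '[[[0,0,0.05,0],[0,0,0.1,0],[0,0,0.1,0]]]' >/dev/null && python3 ok.py
```

```text
19.35 [0.4643 0.1898 0.1369] [ 3.7 -2.   3.5]
19.65 [0.4643 0.1897 0.1358] [ 1.3 -1.3  3. ]
19.95 [0.4643 0.1897 0.1348] [ 1.2 -1.4  2.8]
20.25 [0.4643 0.1897 0.1338] [ 1.3 -1.2  3.3]
20.55 [0.4643 0.1897 0.1328] [ 1.4 -0.6  3.9]
```

```bash
python3 ok.py && python3 -m jog '[[[0,0,0.05,0],[0,0,0.1,0],[0,0,0.1,0]]]' >/dev/null && python3 ok.py && python3 -m jog '[[[0,0,0.05,0],[0,0,0.1,0],[0,0,0.1,0]]]' >/dev/null && python3 ok.py && python3 -m jog '[[[0,0,0.05,0],[0,0,0.1,0],[0,0,0.1,0]]]' >/dev/null && python3 ok.py ; python3 - <<'E'
from look import *
from geo import *
snap('wrist','w8');snap('side','s8')
a=load('s8')['pixels'][210:400,270:470];cv2.imwrite('pics/s8c.png',cv2.resize(a,None,fx=3,fy=3)[...,::-1])
E
```

```text
20.55 [0.4643 0.1897 0.1328] [ 1.4 -0.6  3.9]
20.85 [0.4644 0.1897 0.1318] [ 0.8 -0.9  3.3]
21.15 [0.4644 0.1898 0.1312] [ 0.8 -1.9  4.8]
21.45 [0.4645 0.1899 0.1311] [-1.4 -2.5  9.1]
```

View pics/s8c.png

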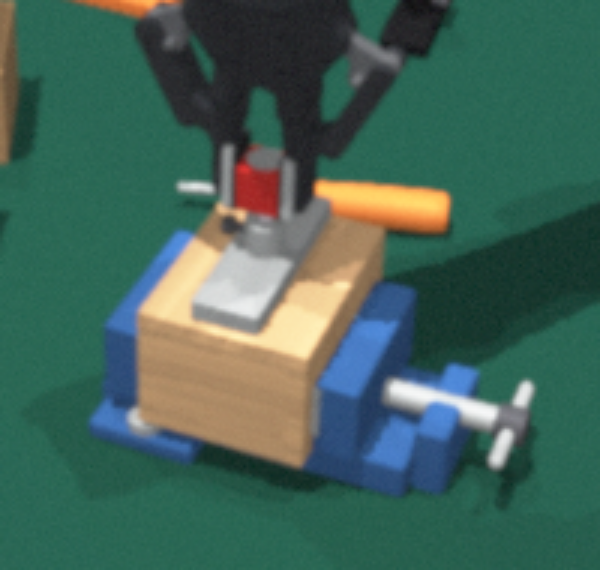

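View pics/w8.png

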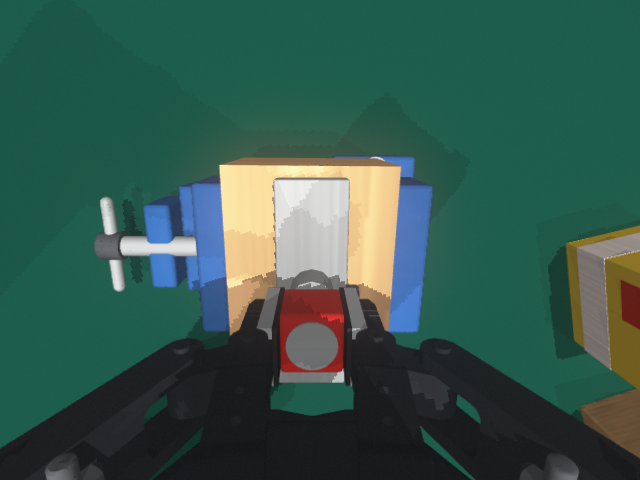

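The foot is flat on the wood and the rod has stopped at TCP z 0.1311: travel about 40 mm, inside 24–44 mm and short of the 48 mm stop. Force went from about 3 to 9 N, so about 6 N rests on the bottom. The fingertips are still above the hub. Holding for over a second.

```bash
python3 -m jog '[[[0,0,0,0],[0,0,0,0],[0,0,0,0],[0,0,0,0],[0,0,0,0],[0,0,0,0]]]'; python3 -m jog '[[[0,0,0,0],[0,0,0,0],[0,0,0,0],[0,0,0,0],[0,0,0,0],[0,0,0,0]]]'
```

```text
clock: 22.15
ee_pos: [0.4645, 0.1899, 0.1311]
tool_rot: [180.0, -0.0, -18.0]
contact_force: [-1.5, -1.7, 9.7]
gripper_width: 0.0231
clock: 22.75
ee_pos: [0.4645, 0.1899, 0.1311]
tool_rot: [180.0, -0.0, -18.0]
contact_force: [-1.2, -0.6, 10.3]
gripper_width: 0.0231
```

```bash
python3 -m jog '[[[0,0,0,0],[0,0,0,0],[0,0,0,0]]]' - 20; python3 -m jog '[[[0,0,0,0],[0,0,0,0],[0,0,0,0],[0,0,0,0],[0,0,0,0],[0,0,0,0]]]' 5;  python3 - <<'E'
from look import *
from geo import *
snap('wrist','w9');snap('side','s9')
a=load('s9')['pixels'][210:400,270:470];cv2.imwrite('pics/s9c.png',cv2.resize(a,None,fx=3,fy=3)[...,::-1])
E
```

```text
clock: 23.05
ee_pos: [0.4645, 0.1899, 0.1311]
tool_rot: [180.0, -0.0, -18.0]
contact_force: [-1.4, -1.8, 10.2]
gripper_width: 0.0232
clock: 23.65
ee_pos: [0.4643, 0.1897, 0.1298]
tool_rot: [180.0, 0.0, -18.0]
contact_force: [-0.1, 0.4, -0.3]
gripper_width: 0.0499
```

View pics/w9.png

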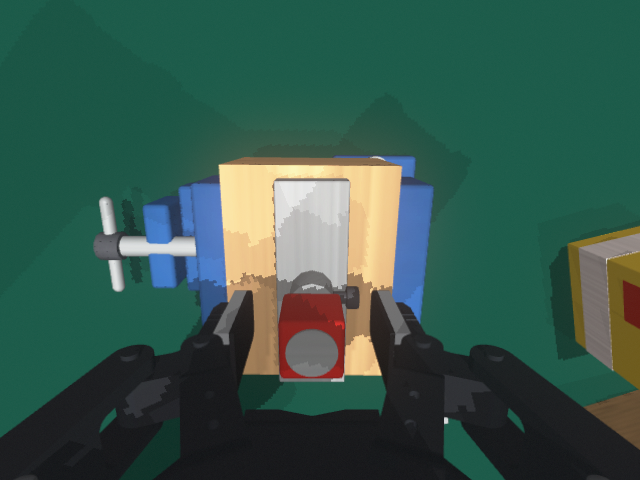

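View pics/s9c.png

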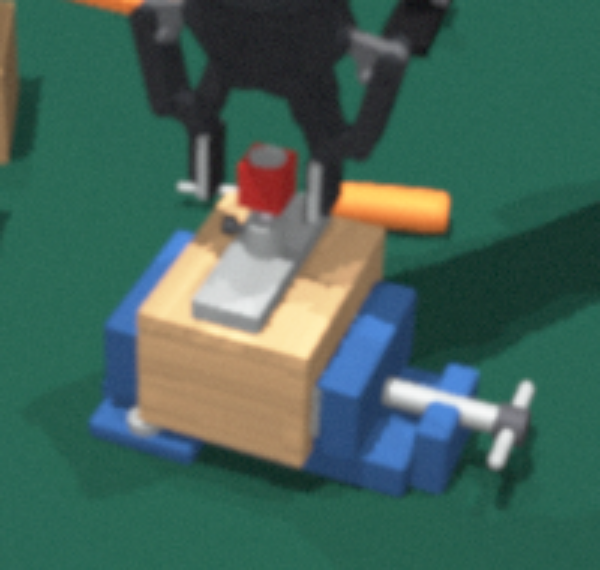

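Compared with the held picture, the grip disc in the side crop has gone from (262,160) to (266,155), so the opening fingers may have drawn the rod up a little. Measuring that:

```bash
python3 - <<'E'
from geo import *
S8=load('s8');S9=load('s9');d8=(270+262/3,210+160/3);d9=(270+266/3,210+155.5/3)
W8=load('w8');W9=load('w9')
print(tri((S8,d8),(W8,(312,345.5))),tri((S9,d9),(W9,(311.5,352.5))))
a=np.hstack([cv2.resize(load(t)['pixels'][245:305,320:385],None,fx=6,fy=6,interpolation=cv2.INTER_CUBIC) for t in('s8','s9')])
cv2.imwrite('pics/cmp.png',a[...,::-1])
E
```

```text
(array([0.46515571, 0.19060346, 0.16113665]), [0.00020306204751254118, 0.00020306204751258808]) (array([0.46391166, 0.18921505, 0.16266954]), [0.000459938737642554, 0.00045993873764261237])
```

View pics/cmp.png

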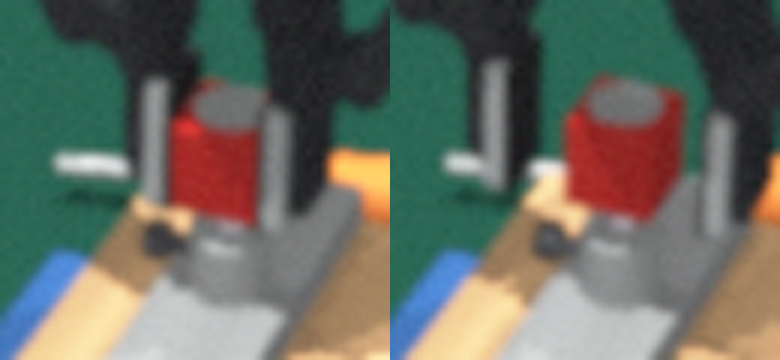

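The rod may be up by about 1 mm, close to the 1.5 mm tolerance. I'll raise the open hand clear, shut the fingers, and set the rod down again with a light press from above on the grip; that way no pads can drag it up on release.

```bash
python3 -m jog '[[[0,0,-1,0],[0,0,-2,0],[0,0,-4,0],[0,0,-6,0],[0,0,-7,0],[0,0,-7,0],[0,0,-7,0]]]'; python3 -m jog '[[[0,0,0,0],[0,0,0,0],[0,0,0,0],[0,0,0,0],[0,0,0,0],[0,0,0,0],[0,0,0,0],[0,0,0,0]]]' 0 20;  python3 - <<'E'
from look import *
from geo import *
snap('wrist','w10');snap('side','s10')
a=load('s10')['pixels'][180:310,300:440];cv2.imwrite('pics/s10c.png',cv2.resize(a,None,fx=4,fy=4,interpolation=cv2.INTER_CUBIC)[...,::-1])
E
```

```text
clock: 24.45
ee_pos: [0.4643, 0.1895, 0.1998]
tool_rot: [180.0, 0.0, -18.0]
contact_force: [-0.5, -0.5, -0.2]
gripper_width: 0.05
clock: 25.25
ee_pos: [0.4645, 0.1897, 0.2]
tool_rot: [180.0, -0.0, -18.0]
contact_force: [0.3, 0.7, 0.1]
gripper_width: 0.0004
```

View pics/w10.png

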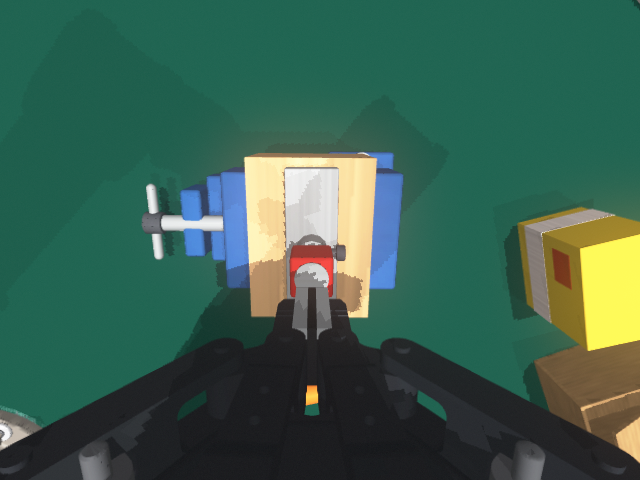

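View pics/s10c.png

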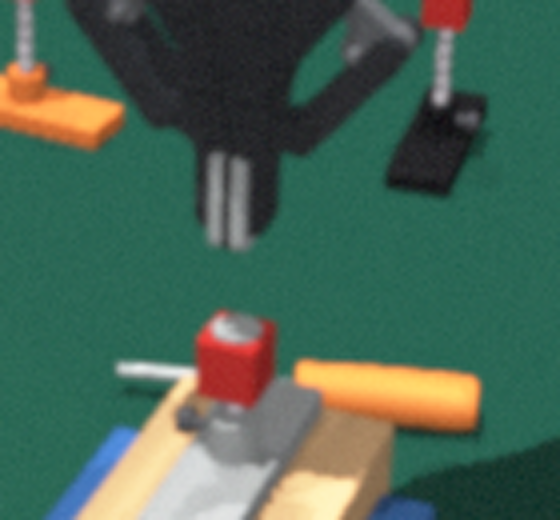

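The shut fingers stand right over the disc (312,272). Going down to touch it lightly.

```bash
python3 -m jog '[[[0,0,1,0],[0,0,2,0],[0,0,2.8,0],[0,0,3.4,0],[0,0,3.6,0],[0,0,3.6,0],[0,0,3.6,0]]]' && python3 ok.py && python3 -m jog '[[[0,0,0.05,0],[0,0,0.1,0],[0,0,0.1,0]]]' >/dev/null && python3 ok.py && python3 -m jog '[[[0,0,0.05,0],[0,0,0.1,0],[0,0,0.1,0]]]' >/dev/null && python3 ok.py && python3 -m jog '[[[0,0,0.05,0],[0,0,0.1,0],[0,0,0.1,0]]]' >/dev/null && python3 ok.py && python3 -m jog '[[[0,0,0.05,0],[0,0,0.1,0],[0,0,0.1,0]]]' >/dev/null && python3 ok.py
```

```text
clock: 26.05
ee_pos: [0.4647, 0.1898, 0.1642]
tool_rot: [-180.0, -0.0, -18.0]
contact_force: [0.5, -0.9, 0.8]
gripper_width: -0.0003
26.05 [0.4647 0.1898 0.1642] [ 0.5 -0.9  0.8]
26.35 [0.4646 0.1897 0.1631] [-0.6 -0.2 -0. ]
26.65 [0.4644 0.1896 0.1619] [ 0.2  0.1 -0. ]
26.95 [0.4645 0.1896 0.1609] [0.4 0.2 0.1]
27.25 [0.4644 0.1896 0.1599] [0.4 0.3 0.1]
```

```bash
python3 -m jog '[[[0,0,0.05,0],[0,0,0.1,0],[0,0,0.1,0]]]' >/dev/null && python3 ok.py && python3 -m jog '[[[0,0,0.05,0],[0,0,0.1,0],[0,0,0.1,0]]]' >/dev/null && python3 ok.py && python3 -m jog '[[[0,0,0.05,0],[0,0,0.1,0],[0,0,0.1,0]]]' >/dev/null && python3 ok.py && python3 -m jog '[[[0,0,0.05,0],[0,0,0.05,0],[0,0,0.05,0]]]' >/dev/null && python3 ok.py && python3 -m jog '[[[0,0,0.05,0],[0,0,0.05,0],[0,0,0.05,0]]]' >/dev/null && python3 ok.py
```

```text
27.55 [0.4645 0.1897 0.1592] [-0.5 -0.4  2.1]
27.85 [0.4648 0.1897 0.1591] [-2.2 -0.7  6.7]
```

The fingertips met the grip at z 0.1592 and stopped at once, the force rising to 6.7 N without the rod sliding on, so the rod is on the bottom. The grip top at 0.159 implies a travel of about 39–40 mm, the same as before. Brief hold, then straight up.

```bash
python3 -m jog '[[[0,0,0,0],[0,0,0,0],[0,0,0,0],[0,0,0,0],[0,0,0,0],[0,0,0,0],[0,0,0,0],[0,0,0,0]]]'; python3 -m jog '[[[0,0,-0.2,0],[0,0,-0.4,0],[0,0,-1,0],[0,0,-2,0],[0,0,-4,0],[0,0,-7,0],[0,0,-9,0],[0,0,-9,0]]]'; python3 -m jog '[[[0,8,0,0],[0,13,0,0],[0,13,0,0],[0,13,0,0],[0,13,0,0],[0,13,0,0]]]'; python3 - <<'E'
from look import *
from geo import *
snap('wrist','w11');snap('side','s11');snap('top','t11')
a=load('s11')['pixels'][230:380,290:460];a=cv2.resize(a,None,fx=2.6,fy=2.6,interpolation=cv2.INTER_CUBIC)
b=cv2.resize(load('t11')['pixels'][225:345,150:260],None,fx=3.2,fy=3.2,interpolation=cv2.INTER_CUBIC)
H=np.zeros((400,800,3),np.uint8);H[:a.shape[0],:a.shape[1]]=a;H[:b.shape[0],444:444+b.shape[1]]=b
cv2.imwrite('pics/fin.png',H[...,::-1])
E
```

```text
clock: 28.65
ee_pos: [0.4648, 0.1897, 0.1591]
tool_rot: [-180.0, -0.1, -18.0]
contact_force: [-2.6, -2.0, 6.7]
gripper_width: -0.0004
clock: 29.45
ee_pos: [0.4665, 0.1911, 0.2518]
tool_rot: [-179.7, -0.3, -18.0]
contact_force: [0.1, -0.4, -0.1]
gripper_width: -0.0
clock: 30.05
ee_pos: [0.4244, 0.0675, 0.2478]
tool_rot: [-179.9, 0.0, -17.9]
contact_force: [0.6, 0.5, 0.6]
gripper_width: -0.0002
```

View pics/fin.png

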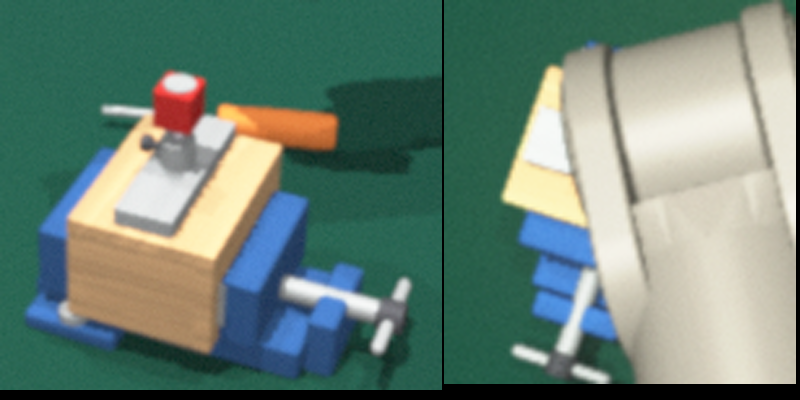

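View pics/t11.png

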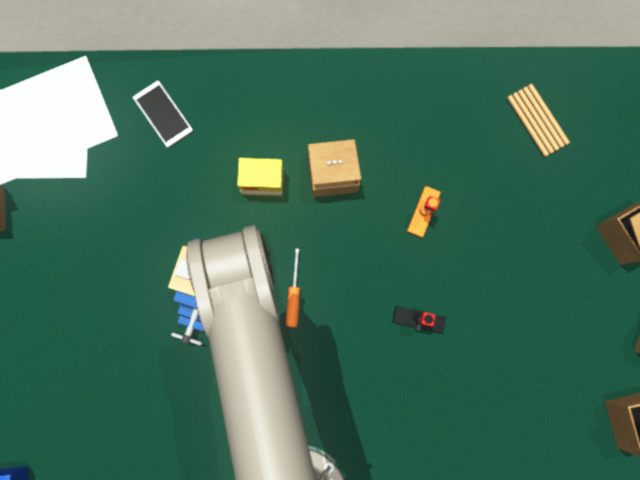

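The final pictures show the gauge upright on the wood with its foot flat, the grip disc at the same place as after release, and the screwdriver, carton, kit box and other gauges where they were. The arm is clear.

```bash
python3 - <<'E'
from plant import manip
print(manip.read_state()['contact_force'].round(1), manip.read_state()['clock']); print(manip.hand_in())
E
```

```text
[ 0.8 -0.2  0.2] 30.2
the job is handed in; nothing more can be done
None
```

The depth gauge now stands by itself on the lamp base, foot flat over the pocket, with its rod on the bottom of the drilled hole. The job was handed in at 30.2 s of the 64 s allowed, and no verdict was reported.

**How it went:** I took the steel-footed gauge, not the orange or black ones, and the wrist camera showed the hole about 2 mm off the pocket's centre. The rod went past the 8 mm pocket floor without catching. It stopped at about 40 mm of travel with roughly 6–7 N on the bottom, and I held it there for over 1 s.

**Checks that disagreed:**
- **Possible lift on release:** the side picture after letting go suggested the rod might have risen about 1 mm. I pressed it again lightly from above with the fingers shut. It met 6.7 N at once and did not slide against its 2 N drag, so it is on the bottom.
- **Travel reading:** the first press gives about 40 mm, and the second press about 39 mm.
- **Heights from the cameras:** they were 2–4 mm off the stated ones (wood face 88 mm against 92, top of the grip 108.5 mm against 106). I relied on felt contact instead.

**Last check:** the final pictures show the gauge upright with its foot flat, the bystanders where they were, and the robot touching nothing. The highest total force I read while pressing was about 10 N, against the 30 N limit.

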